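Balance-lift a lopsided arrestor into the test stand

TASK

Move the copper water-hammer arrestor from its wooden cradle to the pressure-test stand. Its hidden piston has stuck and makes it lopsided, so try it with low lifts of about 2 cm and shift your grip along the tube until it hangs level; only then raise it 5 to 10 cm, let it hang level for a second, and carry it across, always level. Lower it, centred, into the stand's two V-saddles under the header pipe before letting go, and leave everything else where it is.

Things in the scene. Friction and masses are not known exactly. Their poses are not given: they have to be found in the camera images.
- arrestor: Loose, about 0.9 kg, starts in the cradle: level copper tube (diameter 32, bare length 144 mm, grip it only there) with a round brass cap (diameter 44, 28 mm long) on each end; 200 mm in all, both ends alike, either way round will do. Origin mid-length on its axis; y along the tube. The hidden jammed piston puts its balance point up to 57 mm to either side of the origin, fixed.
- cradle_axis (a point): Wooden cradle, fixed: board 100 x 200 x 10 mm with two wooden V-blocks under the caps, centred 86 mm to either side, the tube free between them. This point is the middle of the arrestor's axis as it rests there, 70 mm above the bench; y along the arrestor.
- stand_axis (a point): Where the middle of the arrestor's axis belongs in the fixed test stand: 120 mm above the bench, midway between two black V-saddles, 22 mm wide, centred 86 mm to either side along y, which carry the caps. y along the arrestor, z up, x level, roughly to the robot's left (+y of the world), the header's side; the tube points roughly at the robot.
- tube_mid (a point): The same point as the arrestor's origin, on the copper tube. The tube is smooth and oily (friction about 0.2): even gripped firmly, with 60 N, it swivels between the fingers, the heavy end staying down in the cradle, when gripped some 14 to 18 mm or more from the balance point; a lighter grip slips sooner, under 35 N it may drop. Shift the grip towards the end that stays down.
- header (a point): Middle of the stand's steel header pipe (diameter 36, 330 mm long, parallel to stand y), 58 mm to +x and 130 mm above stand_axis; two gauges on it reach 90 mm higher. It blocks a gripper coming straight down: tilt the tool about the tube, the wrist leaning away from the header (to stand -x, the robot's right) by 35 to 45 degrees, and move in along its own fingers.
- wrench: Bystander: open-ended steel wrench 180 mm long, flat on the bench at the left. Origin under its middle.
- tape_measure: Bystander: black tape measure, 62 x 62 x 37 mm, on the bench about 0.12 m to the right of the stand. Origin under its centre.
- elbow: Bystander: brass pipe elbow, about 50 x 60 x 38 mm, on the bench about 0.1 m to the cradle's right. Origin under its middle.
- paste_tin: Bystander: tin, diameter 64, 50 mm high, at the left. Origin under its centre.
- drill: Bystander: cordless drill standing on its battery, about 200 mm high, at the robot's right. Origin under its battery.
- screwdriver: Bystander: screwdriver 190 mm long, lying at the right. Origin under its middle.
- stand: The fixed test stand: dark steel base 145 x 340 x 10 mm, V-saddles, and a header pipe on two columns (30 x 20 mm, 152 mm to either side, under the header, with 48 mm collars on top). Origin on the bench, 120 mm straight below that point; same axes.
Not all that is in view belongs to the job. There is more than one size of the arrestor; the job needs the largest.

How it is judged:
By the outcome, as a careful person would: the job done as asked, in the order asked, and still so for the second after the job is handed in, with the robot touching nothing.
It also fails if it takes over 72 s, if anything falls off the work surface, if the arm or the gripper's body presses on something with over 40 N, if the wrist force passes 120 N, or if a joint passes its speed limit or range.

ROBOT

A 6-joint arm with a two-finger parallel gripper is mounted at the origin on the work surface. World frame = base frame: x ahead of the robot, y to its left, z up, the work surface at z = 0. Lengths are in m, angles in degrees, forces in N, time in s.
With the tool pointing down it reaches from about 0.35 to 0.875 m from the base axis. Payload 4.2 kg.
Tool frame: the origin (TCP) lies at the very end of the fingers, on their centre line; the grasp point (between the pads) lies 19 mm behind it (r.grip_point_offset is the distance from the TCP to the grasp point, in m); z points along the fingers, y is the line along which they close (so a half turn about z gives the same grasp; the last joint's range is limited). The gripper opens to 87 mm and grips with 3 to 60 N. Pads are 19 mm wide; open, the fingers measure 117 mm over their backs; the gripper's body (75 mm by 190 mm) begins 51 mm behind the grasp point.
Start: joints at [-54.282, 22.042, 0.453, 0, -68.411, -14.817], TCP at [0.223, -0.584, 0.223] pointing down, gripper open.
Joint ranges: [-179.83, 179.83], [-69.29, 118.12], [-61.27, 80.66], [-181.25, 117.63], [-171.15, -9.14], [-177.46, 177.46]. Speed limits (degrees/s): [159.86, 159.86, 180, 180, 180, 180].

INTERFACE

Orientations are given as a 3x3 rotation matrix whose columns are the frame's x, y, z axes.
In Python, from station import r, cams gives the robot as it stands. The module is installed in compiled form; this text tells all that it offers.
- The arm moves only by the shell command python3 -m handwheel 'ROWS'. ROWS is JSON, a list that holds one entry, the list of rows, each a list of 7 numbers: the turn, a rotation vector about the tool's x, y, z in units of 6 degrees (1.0 is 6 degrees), then the shift along the tool's x, y, z in m, then the finger opening in m, from 0 to 0.087. In form: [[[ax, ay, az, x, y, z, jaw], ...]]. A call has 1 to 12 rows; each row shifts and turns the commanded pose from where the row before left it, along the tool's axes as they then stand; what a row does not reach is not made up. A row lasts 1/10 s, in which the tool goes at most 50 mm and 8.59 degrees, less where a joint would pass 70% of its speed; a pose out of reach is approached as far as the arm can. A call with a gripper value outside its range is refused whole. The fingers move at their own pace and stop on an object; the grip force is fixed at half the most. Time passes only in rows, so rows that do not move let the fingers close. It gives the time, the measured TCP pose, the force, the opening and the grip force at its end, in the units of the state.
- r.sense(): the state, without advancing time (a new reading comes with each control period).
- cams.capture(name): name is "scene" or "side" or "wrist"; returns the picture (420x560x3 uint8, red, green, blue); there is no depth.
- cams.get_calibration(name): a dict with "camera_matrix" (3x3 intrinsics, pixels), "k1" (the pictures are not rectified: a ray, as slopes to the right and down, at radius r is drawn at 1 + k1 r^2 times it, then the intrinsics apply), "rvec" (rotation vector, rad) and "tvec" (3), from world to camera coordinates, as OpenCV has them; the wrist camera has in their place "T_tool_cam" (4x4, takes a point from camera to tool coordinates, whose origin is the TCP and whose axes are the flange's). Camera axes: x right, y down, z forward; pixel columns grow to the right and rows downward; lengths in m; the calibration is good to about 2 mm. A picture is of the moment at which its call begins: read the wrist's pose just before it. get_calibration takes no time and is no camera call.
- r.finish_job(): hands the job in; it is judged then, once.
The state is a dict: "time_s": time; "joints": joint angles; "joint_velocities": joint speeds; "effort": joint torques, N m; "tcp_pos": TCP position; "ee_rot": TCP orientation; "wrist_force": force on the tool from outside, world axes, zero at the start; "moment": the same for the moment, N m; "gripper_width": opening from 0.0 (shut) to 1.0 (fully open); "gripper_force": force on a finger pad.
Only numpy, scipy, OpenCV 4.12 (cv2) and the standard library are available. Lean on these libraries where they do the work, as an engineer would, in place of code of your own. Each camera call takes 0.05 s, during which the arm holds its last target. There are 200 camera calls.

## Working session

There is one attempt and no reset: what is moved stays moved. The work goes in short steps, Python scripts to look and compute and a shell command to move; the robot and the scene stay as the last step left them, time stands still between calls to the robot, and variables do not carry over. Pictures are saved under pics/ and viewed, at most 13 in all, crops included, and the job is handed in when it is done.

```bash
mkdir -p pics; ls; python3 - <<'E'
from station import r,cams
import cv2,numpy as np
s=r.sense();print({k:np.round(v,3).tolist() for k,v in s.items()}, r.grip_point_offset)
for n in("scene","side","wrist"):
    c=cams.get_calibration(n);print(n,{k:np.round(v,4).tolist() for k,v in c.items()})
    im=cams.capture(n);cv2.imwrite(f"pics/{n}0.png",im[...,::-1])
E
```

```text
pics
{'time_s': 0.0, 'joints': [-54.281, 22.091, 0.383, -0.026, -68.413, -14.815], 'joint_velocities': [0.002, -0.023, -0.044, -0.144, 0.03, 0.103], 'effort': [-0.0, -39.066, 18.74, 4.22, 0.011, -0.0], 'tcp_pos': [0.223, -0.583, 0.221], 'ee_rot': [[-0.934, -0.357, -0.001], [-0.357, 0.934, 0.002], [0.0, 0.002, -1.0]], 'wrist_force': [-0.927, -0.041, 0.609], 'moment': [0.049, -0.006, -0.01], 'gripper_force': 0.0, 'gripper_width': 0.998} 0.0187
scene {'camera_matrix': [[442.6858, 0.0, 278.8055], [0.0, 442.6858, 211.0549], [0.0, 0.0, 1.0]], 'k1': 0.021, 'rvec': [1.5252, 2.0826, -0.8151], 'tvec': [0.234, -0.2375, 1.6823]}
side {'camera_matrix': [[515.0916, 0.0, 277.5256], [0.0, 515.0916, 208.0274], [0.0, 0.0, 1.0]], 'k1': -0.0525, 'rvec': [2.1706, -0.1844, 0.1226], 'tvec': [-0.5291, 0.1535, 1.5202]}
wrist {'camera_matrix': [[314.9731, 0.0, 275.8173], [0.0, 314.9731, 211.3446], [0.0, 0.0, 1.0]], 'k1': 0.0176, 'T_tool_cam': [[0.0008, -0.9551, -0.2963, 0.0816], [1.0, 0.0005, 0.0008, 0.0003], [-0.0006, -0.2963, 0.9551, -0.1626], [0.0, 0.0, 0.0, 1.0]]}
```

View pics/scene0.png

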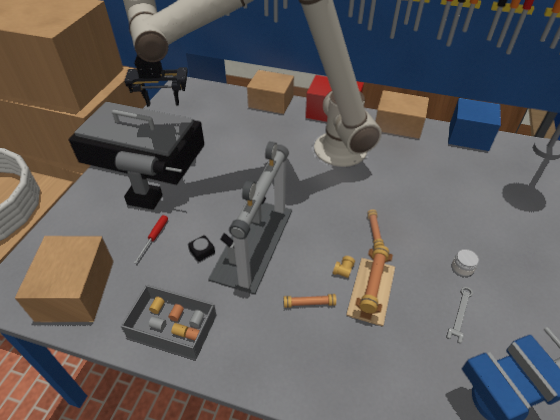

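View pics/side0.png

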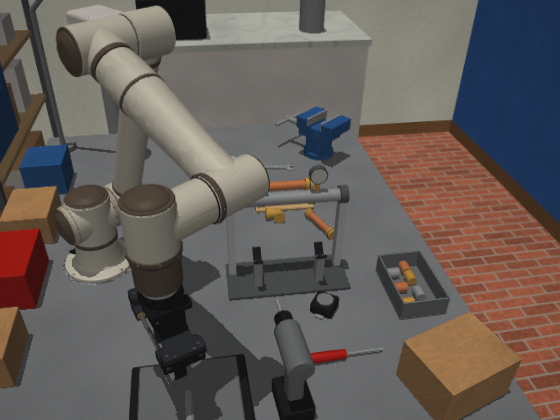

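The scene view shows the large arrestor on its wooden cradle at about (375,275), with smaller arrestors at (376,230) and (310,300). The stand base is at about (250,245), the header runs from (240,230) to (278,152), and the tape measure is at (201,247). The side view shows the saddles at (258,268) and (319,258). I'll enlarge the scene view for pixel positions.

```bash
cat > h.py <<'E'
from station import r,cams
import cv2,numpy as np
def ext(n,s=None):
    c=cams.get_calibration(n)
    if n=="wrist":
        s=s or r.sense();T=np.eye(4);T[:3,:3]=s["ee_rot"];T[:3,3]=s["tcp_pos"];T=T@np.array(c["T_tool_cam"])
        return T[:3,:3],T[:3,3],c
    R=cv2.Rodrigues(np.array(c["rvec"],float))[0].T
    return R,-R@np.array(c["tvec"],float).ravel(),c
def ray(n,uv,s=None):
    R,o,c=ext(n,s);K=np.array(c["camera_matrix"])
    p=cv2.undistortPoints(np.array(uv,float).reshape(1,1,2),K,np.array([c["k1"],0,0,0.]))[0,0]
    return o,R@np.array([p[0],p[1],1])
def onz(n,uv,z,s=None):
    o,d=ray(n,uv,s);return o+d*(z-o[2])/d[2]
def proj(n,P,s=None):
    R,o,c=ext(n,s);q=cv2.projectPoints(np.array([R.T@(np.array(P)-o)]),np.zeros(3),np.zeros(3),np.array(c["camera_matrix"]),np.array([c["k1"],0,0,0.]))[0]
    return q.ravel()
def cross(a,b):
    (o1,d1),(o2,d2)=a,b
    t=np.linalg.lstsq(np.c_[d1,-d2],o2-o1,rcond=None)[0]
    p,q=o1+t[0]*d1,o2+t[1]*d2;return (p+q)/2,np.linalg.norm(p-q)
E
python3 - <<'E'
from h import *
im=cv2.imread("pics/scene0.png")[140:330,200:420]
cv2.imwrite("pics/crop1.png",cv2.resize(im,None,fx=3,fy=3,interpolation=cv2.INTER_CUBIC))
E
```

```text
(no output)
```

View pics/crop1.png

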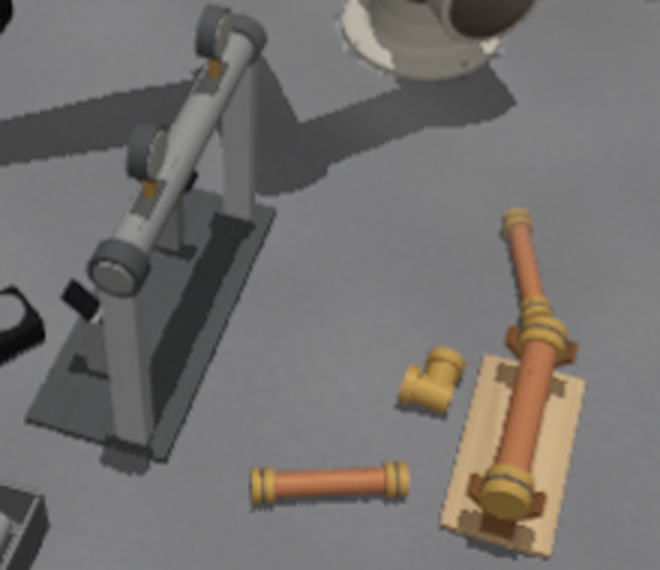

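```bash
python3 - <<'E'
from h import *
f=lambda u,v,z:onz("scene",(200+u/3,140+v/3),z)
np.set_printoptions(precision=4,suppress=True)
B=[f(*p,.01) for p in[(487,355),(583,378),(550,555),(442,526)]]
print("cradle",B,np.mean(B,0),[np.linalg.norm(B[i]-B[i-1]) for i in range(4)])
y=(B[0]+B[1]-B[2]-B[3]);print("ang",np.degrees(np.arctan2(y[1],y[0])))
print("caps", f(543,330,.08), f(508,490,.07))
S=[f(*p,.01) for p in[(27,418),(165,460),(275,210)]]
print("stand",S,(S[0]+S[2])/2,np.linalg.norm(S[1]-S[0]),np.linalg.norm(S[2]-S[1]),np.degrees(np.arctan2(*(S[2]-S[1])[1::-1])))
hd=[f(119,268,.25),f(243,35,.25)];print("header",hd,np.linalg.norm(hd[0]-hd[1]),np.degrees(np.arctan2(*(hd[1]-hd[0])[1::-1])))
print("elbow",f(432,385,.02),"tape",f(0,330,.037))
for uv in [(152,205),(115,222)]:pass
print("drill",onz("scene",(143,195),.0),onz("scene",(140,160),.19), "paste",onz("scene",(466,268),.0))
E
```

```text
cradle [array([0.4957, 0.1721, 0.01  ]), array([0.4949, 0.2663, 0.01  ]), array([0.6951, 0.2637, 0.01  ]), array([0.6959, 0.1676, 0.01  ])] [0.5954 0.2174 0.01  ] [np.float64(0.2003111964367221), np.float64(0.09424902855211312), np.float64(0.20024944538870662), np.float64(0.09610544853216187)]
ang 178.98282955522393
caps [0.5054 0.2171 0.08  ] [0.6801 0.2151 0.07  ]
stand [array([ 0.702 , -0.2329,  0.01  ]), array([ 0.7063, -0.0917,  0.01  ]), array([ 0.3707, -0.0839,  0.01  ])] [ 0.5364 -0.1584  0.01  ] 0.141226495460642 0.3356094276313838 178.67066955074026
header [array([ 0.6864, -0.1286,  0.25  ]), array([ 0.3747, -0.1204,  0.25  ])] 0.3118805405355763 178.49077140040924
elbow [0.5551 0.128  0.02  ] tape [ 0.631  -0.2895  0.037 ]
drill [ 0.4479 -0.5896  0.    ] [ 0.4727 -0.5379  0.19  ] paste [0.4304 0.4684 0.    ]
```

The cradle board measures 200×95 mm, close to the stated size, with its middle at about (0.595, 0.217) and yaw about 179°. The header sits at about y = -0.125, which puts the stand axis near (0.535, -0.183). I'll raise the tool, turn it in line with the tube, and look at the stand in passing.

```bash
python3 -m handwheel '[[[0,0,0,0,0,-0.04,0.087],[0,0,0,0,0,-0.046,0.087],[0,0,0.917,0,0,-0.046,0.087],[0,0,0.917,0,0,-0.046,0.087],[0,0,0.917,0,0,-0.046,0.087],[0,0,0.917,0,0,0,0.087]]]'
python3 -m handwheel '[[[0,0,0,-0.015,0.034,0,0.087],[0,0,0,-0.015,0.034,0,0.087],[0,0,0,-0.015,0.034,0,0.087],[0,0,0,-0.015,0.034,0,0.087],[0,0,0,-0.015,0.034,0,0.087],[0,0,0,-0.015,0.034,0,0.087],[0,0,0,-0.015,0.034,0,0.087],[0,0,0,-0.015,0.034,0,0.087],[0,0,0,-0.015,0.034,0,0.087],[0,0,0,-0.015,0.034,0,0.087],[0,0,0,-0.015,0.034,0,0.087],[0,0,0,0,0,0,0.087]]]'
python3 - <<'E'
from h import *
import pickle
s=r.sense();im=cams.capture("wrist");pickle.dump((s,im),open("w1.pkl","wb"));cv2.imwrite("pics/w1.png",im[...,::-1])
print(s["joints"],s["tcp_pos"])
E
```

```text
time_s: 0.75
tcp_pos: [0.2228, -0.5853, 0.4545]
ee_rot: [[-1.0, 0.024, 0.006], [0.024, 1.0, -0.013], [-0.006, -0.013, -1.0]]
wrist_force: [-0.9, 0.6, 0.6]
gripper_width: 0.999
gripper_force: 0.0
time_s: 1.95
tcp_pos: [0.3963, -0.2102, 0.4462]
ee_rot: [[-1.0, 0.014, 0.0], [0.014, 1.0, 0.001], [-0.0, 0.001, -1.0]]
wrist_force: [-0.9, -0.0, 0.2]
gripper_width: 0.998
gripper_force: 0.0
[-7.11374544e+00 -1.70365476e-01  3.54712070e+00 -6.03049384e-02
 -9.37194625e+01 -8.36901733e+01] [ 0.39625628 -0.21016805  0.44621602]
```

View pics/w1.png

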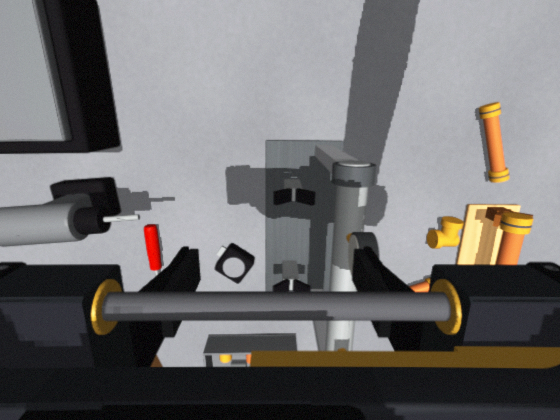

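The wrist view shows the two black V-saddles near (294,193) and (291,280), the header down column ~350, the tape measure at (235,262) and the elbow at (445,235). I'll crop in on the saddles.

```bash
python3 - <<'E'
from h import *
im=cv2.imread("pics/w1.png")[130:300,250:400]
cv2.imwrite("pics/crop2.png",cv2.resize(im,None,fx=3.5,fy=3.5,interpolation=cv2.INTER_CUBIC))
E
```

```text
(no output)
```

View pics/crop2.png

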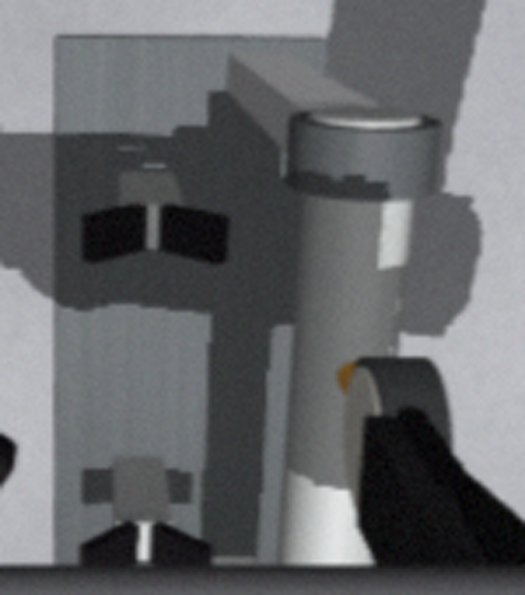

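```bash
python3 - <<'E'
from h import *
import pickle
np.set_printoptions(precision=4,suppress=True)
s,im=pickle.load(open("w1.pkl","rb"))
f=lambda u,v,z:onz("wrist",(250+u/3.5,130+v/3.5),z,s)
for z in(.105,.115,.125):
  print(z,"near tips",f(85,239,z),f(228,240,z),"far",f(81,545,z)[1],f(212,548,z)[1])
print("gap near",f(153,228,.089),"far top",f(145,523,.089))
print("base corner",f(55,37,.01),f(55,560,.01), "base left edge y")
for u,v in[(300,200),(288,500)]: print("headL",f(u,v,.25))
for u,v in[(410,200),(398,300)]: print("headR",f(u,v,.25))
# cradle in this view and elbow
print("scene proj of header axis guess", proj("scene",(.535,-.125,.25)))
# side view saddles: predicted
for dx in(-.086,.086): print("side saddle pred",proj("side",(.535+dx,-.183,.095)))
E
```

```text
0.105 near tips [ 0.4481 -0.2122  0.105 ] [ 0.4495 -0.1447  0.105 ] far -0.2166936323129086 -0.14911226410436765
0.115 near tips [ 0.4454 -0.2122  0.115 ] [ 0.4468 -0.146   0.115 ] far -0.2165398141865518 -0.15029993298645433
0.125 near tips [ 0.4428 -0.2121  0.125 ] [ 0.4442 -0.1472  0.125 ] far -0.21638599606019499 -0.151487601868541
gap near [ 0.4473 -0.1792  0.089 ] far top [ 0.608  -0.1829  0.089 ]
base corner [ 0.3622 -0.2272  0.01  ] [ 0.6773 -0.2343  0.01  ] base left edge y
headL [ 0.3972 -0.1396  0.25  ]
headL [ 0.5084 -0.1392  0.25  ]
headR [ 0.3978 -0.1031  0.25  ]
headR [ 0.4327 -0.1046  0.25  ]
scene proj of header axis guess [261.358  188.2905]
side saddle pred [257.9125 259.7505]
side saddle pred [319.7966 253.3614]
```

The stand axis comes out at about (0.533, -0.181), yaw about 178.7°. The saddle spacing and base size agree with that. Next, above the cradle.

```bash
python3 -m handwheel '[[[0,0,0,-0.0165,0.036,0,0.087],[0,0,0,-0.0165,0.036,0,0.087],[0,0,0,-0.0165,0.036,0,0.087],[0,0,0,-0.0165,0.036,0,0.087],[0,0,0,-0.0165,0.036,0,0.087],[0,0,0,-0.0165,0.036,0,0.087],[0,0,0,-0.0165,0.036,0,0.087],[0,0,0,-0.0165,0.036,0.02,0.087],[0,0,0,-0.0165,0.036,0.04,0.087],[0,0,0,-0.0165,0.036,0.04,0.087],[0,0,0,-0.0165,0.036,0.04,0.087],[0,0,0,-0.0165,0.036,0.03,0.087]]]'
python3 -m handwheel '[[[0,0,0,0,0,0,0.087],[0,0,0,0,0,0,0.087]]]'
python3 - <<'E'
from h import *
import pickle
s=r.sense();im=cams.capture("wrist");pickle.dump((s,im),open("w2.pkl","wb"));cv2.imwrite("pics/w2.png",im[...,::-1])
print(s["joints"],s["tcp_pos"])
E
```

```text
time_s: 3.2
tcp_pos: [0.596, 0.2026, 0.2878]
ee_rot: [[-1.0, 0.021, -0.002], [0.021, 1.0, -0.001], [0.002, -0.001, -1.0]]
wrist_force: [0.7, -0.8, -0.3]
gripper_width: 1.003
gripper_force: 0.0
time_s: 3.4
tcp_pos: [0.596, 0.2024, 0.2882]
ee_rot: [[-1.0, 0.019, -0.003], [0.019, 1.0, -0.003], [0.003, -0.003, -1.0]]
wrist_force: [0.5, -0.4, 1.2]
gripper_width: 0.998
gripper_force: 0.0
[ 3.34795962e+01  2.06138178e+01  7.63721661e+00  3.34871499e-02
 -7.72382908e+01 -1.24599001e+02] [0.5960231  0.20239671 0.2882468 ]
```

View pics/w2.png

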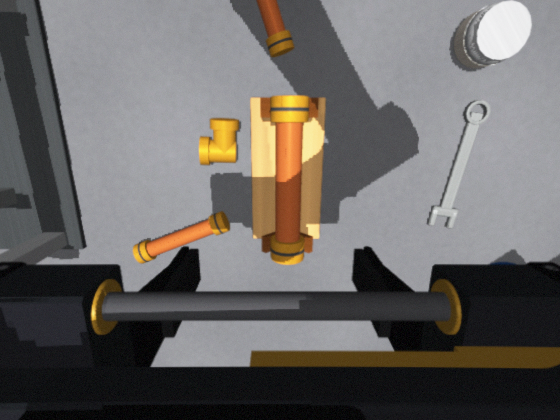

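The wrist view shows the arrestor along column ~288, with copper between rows ~122 and ~242. The elbow is at (222,142).

```bash
python3 - <<'E'
from h import *
import pickle
np.set_printoptions(precision=4,suppress=True)
s,im=pickle.load(open("w2.pkl","rb"))
hsv=cv2.cvtColor(im,cv2.COLOR_RGB2HSV)
m=cv2.inRange(hsv,(0,110,60),(18,255,255))
for v in range(126,236,18):
    u=np.flatnonzero(m[v,270:312])+270;print(v,u.min(),u.max(),onz("wrist",(u.mean(),v),.07,s))
c=[onz("wrist",p,.086,s) for p in[(290,122.5),(287,241.5)]];print(c,np.linalg.norm(c[0]-c[1]))
c=[onz("wrist",p,.083,s) for p in[(290,95),(287,258)]];print(c)
print(onz("wrist",(222,142),.02,s))
E
```

```text
126 275 302 [0.5278 0.2186 0.07  ]
144 275 302 [0.5484 0.2184 0.07  ]
162 275 311 [0.5698 0.2237 0.07  ]
180 270 311 [0.5918 0.2206 0.07  ]
198 270 311 [0.6146 0.2205 0.07  ]
216 270 311 [0.6382 0.2204 0.07  ]
234 270 307 [0.6627 0.2177 0.07  ]
[array([0.5236, 0.2197, 0.086 ]), array([0.6664, 0.2152, 0.086 ])] 0.14294638224287745
[array([0.4947, 0.2199, 0.083 ]), array([0.6904, 0.2151, 0.083 ])]
[0.5486 0.1312 0.02  ]
```

The arrestor's middle is at about (0.595, 0.2175) and its copper measures 143 mm as expected. I'll descend at the middle and grip.

```bash
python3 -m handwheel '[[[0,0,0,0,0.0155,0,0.087],[0,0,0,0,0,0.04,0.087],[0,0,0,0,0,0.04,0.087],[0,0,0,0,0,0.04,0.087],[0,0,0,0,0,0.04,0.087],[0,0,0,0,0,0.04,0.087],[0,0,0,0,0,0.02,0.087],[0,0,0,0,0,0.017,0.087],[0,0,0,0,0,0,0.087],[0,0,0,0,0,0,0.087]]]'
python3 - <<'E'
from h import *
s=r.sense();print(s["tcp_pos"],s["wrist_force"],s["moment"])
E
```

```text
time_s: 4.45
tcp_pos: [0.5971, 0.2188, 0.0547]
ee_rot: [[-1.0, 0.019, 0.002], [0.019, 1.0, 0.001], [-0.002, 0.001, -1.0]]
wrist_force: [0.2, 0.5, -0.1]
gripper_width: 1.0
gripper_force: 0.0
[0.59706566 0.21879931 0.0546516 ] [ 0.24864018  0.46167504 -0.07948117] [-0.00265955 -0.01889368 -0.00810567]
```

```bash
python3 -m handwheel '[[[0,0,0,0,-0.001,0.003,0.087],[0,0,0,0,0,0,0.0],[0,0,0,0,0,0,0.0],[0,0,0,0,0,0,0.0],[0,0,0,0,0,0,0.0],[0,0,0,0,0,0,0.0],[0,0,0,0,0,0,0.0],[0,0,0,0,0,0,0.0]]]'
python3 - <<'E'
from h import *
import pickle
s=r.sense();print(s["tcp_pos"],s["wrist_force"],s["moment"]);im=cams.capture("wrist");pickle.dump((s,im),open("w3.pkl","wb"))
im=cams.capture("scene");cv2.imwrite("pics/s3.png",im[...,::-1])
E
python3 -m handwheel '[[[0,0,0,0,0,-0.005,0],[0,0,0,0,0,-0.005,0],[0,0,0,0,0,-0.005,0],[0,0,0,0,0,-0.005,0],[0,0,0,0,0,0,0],[0,0,0,0,0,0,0],[0,0,0,0,0,0,0]]]'
python3 - <<'E'
from h import *
import pickle
s=r.sense();print(s["tcp_pos"],s["wrist_force"],s["moment"]);im=cams.capture("wrist");pickle.dump((s,im),open("w4.pkl","wb"))
sc=cams.capture("scene");cv2.imwrite("pics/s4.png",sc[...,::-1])
a=cv2.resize(im[:300,150:430][...,::-1],None,fx=1.4,fy=1.4)
b=cv2.resize(sc[220:320,330:420][...,::-1],None,fx=4.2,fy=4.2);b=cv2.copyMakeBorder(b,0,0,0,0,0)
cv2.imwrite("pics/c4.png",np.hstack([a,b[:420]]))
E
```

```text
time_s: 5.25
tcp_pos: [0.596, 0.2175, 0.0499]
ee_rot: [[-1.0, 0.019, -0.0], [0.019, 1.0, -0.0], [0.0, -0.0, -1.0]]
wrist_force: [-0.7, 0.3, 0.2]
gripper_width: 0.448
gripper_force: 0.0
[0.59602481 0.21754696 0.04991034] [-0.67897536  0.25743865  0.22966272] [ 0.04938388  0.00317168 -0.0062228 ]
time_s: 6.05
tcp_pos: [0.5957, 0.2174, 0.0696]
ee_rot: [[-1.0, 0.019, -0.001], [0.019, 1.0, -0.0], [0.001, -0.0, -1.0]]
wrist_force: [-0.5, -0.1, -8.5]
gripper_width: 0.354
gripper_force: 30.0
[0.59565629 0.21741654 0.06962869] [-0.46147383 -0.05529292 -8.46361408] [ 0.00140491 -0.11678706  0.00864924]
```

View pics/c4.png

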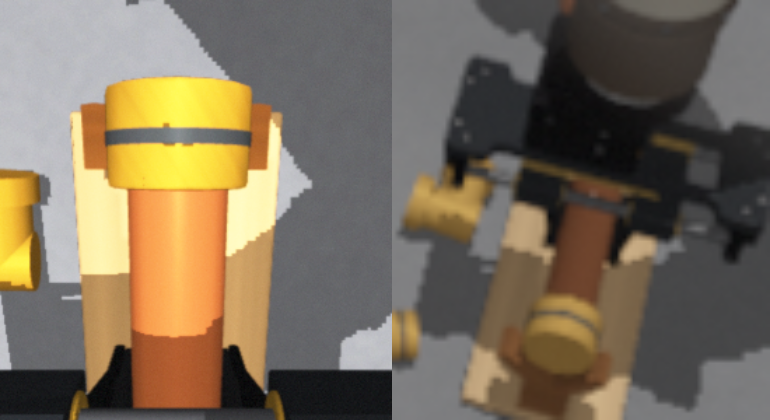

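```bash
cat >> h.py <<'E'
def pitch(s,im,verbose=False):
    """tube pitch from wrist view: depth from tube width per row -> line fit in tool frame (x along tube, z down fingers)"""
    c=cams.get_calibration("wrist");K=np.array(c["camera_matrix"]);T=np.array(c["T_tool_cam"])
    hsv=cv2.cvtColor(im,cv2.COLOR_RGB2HSV);m=cv2.inRange(hsv,(0,90,40),(17,255,255));P=[]
    for v in range(20,260):
        u=np.flatnonzero(m[v,190:370])+190
        # run that contains the centre column
        runs=[q for q in np.split(u,np.flatnonzero(np.diff(u)>1)+1) if len(q)>20]
        if not runs: continue
        q=max(runs,key=len)
        if not 60<=len(q)<=110 or q[0]==190 or q[-1]==369: continue
        e=cv2.undistortPoints(np.array([[[q[0]-.5,v]],[[q[-1]+.5,v]]],float),K,np.array([c["k1"],0,0,0.]))[:,0]
        a,b=[np.append(x,1)/np.linalg.norm(np.append(x,1)) for x in e]
        half=np.arccos(a@b)/2;d=(a+b);d/=np.linalg.norm(d)
        p=d*.016/np.sin(half);P.append(np.append(T[:3,:3]@p+T[:3,3],[v,len(q)]))
    P=np.array(P)
    for _ in range(3):
        k=np.polyfit(P[:,0],P[:,2],1);e=abs(P[:,2]-np.polyval(k,P[:,0]));P=P[e<max(2.5*np.median(e),1e-4)]
    print("rows",P[0,3],P[-1,3],"n",len(P),"x",P[:,0].min().round(3),P[:,0].max().round(3),"slope deg (near end down +)",np.degrees(np.arctan(k[0])).round(2),"z tool at grip x=0",k[1].round(4),"y at0",np.polyval(np.polyfit(P[:,0],P[:,1],1),0).round(4))
    return P
E
python3 - <<'E'
from h import *
import pickle
for n in("w3","w4"):
    P=pitch(*pickle.load(open(n+".pkl","rb")));print(P[::12].round(4))
E
```

```text
rows 199.0 259.0 n 39 x 0.017 0.053 slope deg (near end down +) -46.62 z tool at grip x=0 -0.0101 y at0 0.0005
[[ 5.33e-02  4.20e-03 -5.65e-02  1.99e+02  9.30e+01]
 [ 4.26e-02  1.50e-03 -5.22e-02  2.24e+02  8.70e+01]
 [ 3.46e-02 -1.90e-03 -5.33e-02  2.45e+02  8.60e+01]
 [ 1.78e-02 -4.00e-04 -2.84e-02  2.57e+02  6.90e+01]]
rows 209.0 259.0 n 26 x 0.014 0.054 slope deg (near end down +) -52.51 z tool at grip x=0 -0.0018 y at0 0.0024
[[ 5.41e-02 -4.00e-03 -7.09e-02  2.09e+02  1.07e+02]
 [ 2.88e-02  1.00e-04 -4.09e-02  2.46e+02  7.70e+01]
 [ 1.55e-02  5.00e-04 -2.46e-02  2.58e+02  6.70e+01]]
```

```bash
python3 - <<'E'
from h import *
import pickle
for n in("w3","w4"):
    s,im=pickle.load(open(n+".pkl","rb"));hsv=cv2.cvtColor(im,cv2.COLOR_RGB2HSV)
    for v in(100,160,200,250): print(n,v,[(u,*hsv[v,u].tolist()) for u in(215,225,232,238,244,250,275,300,308,314,320,330)])
E
```

```text
w3 100 [(215, 13, 189, 181), (225, 105, 21, 72), (232, 103, 19, 93), (238, 96, 13, 99), (244, 111, 17, 107), (250, 107, 16, 115), (275, 110, 16, 146), (300, 90, 14, 112), (308, 94, 21, 99), (314, 115, 16, 94), (320, 115, 18, 87), (330, 13, 186, 174)]
w3 160 [(215, 26, 78, 254), (225, 25, 89, 254), (232, 25, 87, 254), (238, 27, 80, 254), (244, 11, 188, 225), (250, 13, 172, 247), (275, 19, 153, 255), (300, 13, 176, 245), (308, 11, 186, 195), (314, 28, 62, 255), (320, 28, 62, 255), (330, 27, 70, 255)]
w3 200 [(215, 17, 131, 211), (225, 17, 133, 182), (232, 16, 129, 176), (238, 25, 85, 254), (244, 11, 188, 216), (250, 13, 180, 244), (275, 17, 162, 254), (300, 13, 177, 243), (308, 11, 181, 172), (314, 17, 129, 205), (320, 16, 131, 210), (330, 17, 128, 203)]
w3 250 [(215, 17, 133, 190), (225, 43, 137, 13), (232, 120, 12, 21), (238, 110, 67, 23), (244, 10, 182, 133), (250, 10, 179, 162), (275, 10, 187, 180), (300, 10, 194, 155), (308, 17, 130, 198), (314, 90, 60, 17), (320, 140, 38, 20), (330, 17, 136, 180)]
w4 100 [(215, 13, 192, 178), (225, 12, 93, 85), (232, 100, 9, 83), (238, 103, 23, 9
[... 231 characters left out ...]
, (238, 26, 77, 254), (244, 10, 185, 205), (250, 13, 182, 242), (275, 19, 150, 255), (300, 14, 178, 247), (308, 11, 181, 222), (314, 28, 64, 255), (320, 28, 61, 255), (330, 27, 65, 255)]
w4 200 [(215, 16, 131, 187), (225, 17, 131, 192), (232, 16, 127, 185), (238, 17, 130, 178), (244, 11, 185, 192), (250, 12, 182, 239), (275, 18, 157, 254), (300, 14, 175, 246), (308, 11, 179, 204), (314, 17, 132, 211), (320, 17, 129, 213), (330, 17, 127, 203)]
w4 250 [(215, 18, 132, 185), (225, 17, 135, 195), (232, 15, 107, 19), (238, 10, 55, 14), (244, 10, 189, 105), (250, 10, 185, 154), (275, 10, 184, 183), (300, 11, 188, 161), (308, 10, 180, 99), (314, 170, 51, 15), (320, 18, 127, 46), (330, 17, 134, 198)]
```

```bash
sed -i 's/(0,90,40),(17,255,255)/(0,145,40),(20,255,255)/; s/range(20,260)/range(140,262)/; s/60<=len(q)<=110/50<=len(q)<=95/' h.py
python3 - <<'E'
from h import *
import pickle
for n in("w3","w4"):
    P=pitch(*pickle.load(open(n+".pkl","rb")));print(P[::20].round(4))
E
```

```text
rows 140.0 261.0 n 114 x 0.012 0.07 slope deg (near end down +) 3.5 z tool at grip x=0 -0.0224 y at0 -0.0005
[[ 7.04e-02 -2.00e-04 -1.84e-02  1.40e+02  7.20e+01]
 [ 6.09e-02 -2.00e-04 -1.73e-02  1.61e+02  7.00e+01]
 [ 5.21e-02 -2.00e-04 -2.00e-02  1.81e+02  7.00e+01]
 [ 4.04e-02 -2.00e-04 -1.92e-02  2.05e+02  6.80e+01]
 [ 2.97e-02 -4.00e-04 -2.03e-02  2.27e+02  6.70e+01]
 [ 2.05e-02 -4.00e-04 -2.31e-02  2.47e+02  6.70e+01]]
rows 152.0 261.0 n 93 x 0.012 0.065 slope deg (near end down +) 4.56 z tool at grip x=0 -0.0225 y at0 0.0003
[[ 6.49e-02  7.00e-04 -1.60e-02  1.52e+02  7.00e+01]
 [ 5.48e-02  5.00e-04 -1.70e-02  1.74e+02  6.90e+01]
 [ 4.59e-02  5.00e-04 -1.98e-02  1.94e+02  6.90e+01]
 [ 3.11e-02  5.00e-04 -1.98e-02  2.24e+02  6.70e+01]
 [ 2.10e-02  3.00e-04 -2.06e-02  2.44e+02  6.60e+01]]
```

```bash
cat >> h.py <<'E'
def capw(im):
    hsv=cv2.cvtColor(im,cv2.COLOR_RGB2HSV);m=cv2.inRange(hsv,(19,150,60),(30,255,255));m[:,:190]=0;m[:,370:]=0;m[200:]=0
    m=cv2.morphologyEx(m,cv2.MORPH_CLOSE,np.ones((17,5)));n,l,st,ce=cv2.connectedComponentsWithStats(m)
    k=1+np.argmax(st[1:,4]);return st[k].tolist()
def farcap(im,box=(330,220,420,320)):
    x0,y0,x1,y1=box;h=cv2.cvtColor(im[y0:y1,x0:x1],cv2.COLOR_RGB2HSV);m=cv2.inRange(h,(18,150,60),(24,255,255))
    n,l,st,ce=cv2.connectedComponentsWithStats(cv2.morphologyEx(m,cv2.MORPH_CLOSE,np.ones((5,5))))
    return [(st[k].tolist(),(ce[k]+[x0,y0]).round(1).tolist()) for k in range(1,n) if st[k,4]>40]
E
python3 - <<'E'
from h import *
import pickle
for n in("w3","w4"):print(n,capw(pickle.load(open(n+".pkl","rb"))[1]))
for n in("scene0","s3","s4"):print(n,farcap(cv2.imread(f"pics/{n}.png")[...,::-1]))
for d in(-.086,.086):
  for z in (.07,.09):print(d,z,proj("scene",(.595+d,.2175,z)))
E
```

```text
w3 [223, 55, 105, 124, 8232]
w4 [226, 55, 103, 143, 8233]
scene0 [([30, 75, 17, 18, 139], [367.4, 306.7])]
s3 [([4, 44, 15, 13, 99], [341.9, 270.7]), ([30, 76, 17, 17, 139], [367.3, 306.8])]
s4 [([3, 50, 16, 7, 58], [341.1, 272.6]), ([31, 72, 17, 17, 140], [368.8, 302.6])]
-0.086 0.07 [380.33887401 253.1550164 ]
-0.086 0.09 [381.54042501 248.8063206 ]
0.086 0.07 [370.18219886 303.87572434]
0.086 0.09 [371.36620473 299.74998702]
```

The far cap rose about 20 mm in the scene view (306.8 → 302.6) and the near cap kept its size, so the arrestor left the cradle nearly level. I'll average the moment over a few readings and check for slow sag.

```bash
cat > m.py <<'E'
from h import *
import pickle,sys
n=sys.argv[1];F=[];M=[]
for i in range(8):
    s=r.sense();F.append(s["wrist_force"]);M.append(s["moment"]);im=cams.capture("wrist") 
F=np.array(F);M=np.array(M)
s=r.sense();pickle.dump((s,im),open(n+".pkl","wb"));sc=cams.capture("scene");cv2.imwrite(f"pics/{n}.png",sc[...,::-1])
print("F",F.mean(0).round(2),"M",M.mean(0).round(3),"sd",M.std(0).round(3),"tcp",s["tcp_pos"].round(4) if hasattr(s["tcp_pos"],"round") else s["tcp_pos"],"w",s["gripper_width"],s["time_s"])
pitch(s,im);print("cap",capw(im),"far",farcap(sc)[-1])
E
python3 m.py t1
```

```text
F [-0.11  0.1  -8.96] M [-0.033 -0.102 -0.004] sd [0.02  0.029 0.037] tcp [0.596  0.2176 0.0699] w 0.357476230319254 6.55
rows 153.0 261.0 n 85 x 0.012 0.064 slope deg (near end down +) 4.69 z tool at grip x=0 -0.0223 y at0 0.0003
cap [226, 55, 103, 144, 8232] far ([31, 70, 17, 19, 148], [368.9, 302.1])
```

The full weight (8.96 N) is held, and the moment puts the balance point about 11 mm towards the robot (tool +x). The tilt is only about 1°, near end down. I'll set it down, shift the grip 11 mm that way and try again.

```bash
python3 -m handwheel '[[[0,0,0,0,0,0.005,0],[0,0,0,0,0,0.005,0],[0,0,0,0,0,0.005,0],[0,0,0,0,0,0.0025,0],[0,0,0,0,0,0,0],[0,0,0,0,0,0,0.052],[0,0,0,0,0,0,0.052],[0,0,0,0,0,0,0.052],[0,0,0,0,0,0,0.052],[0,0,0,0.006,0,0.001,0.052],[0,0,0,0.005,0,0,0.052],[0,0,0,0,0,0,0.052]]]'
python3 -m handwheel '[[[0,0,0,0,0,0,0],[0,0,0,0,0,0,0],[0,0,0,0,0,0,0],[0,0,0,0,0,0,0],[0,0,0,0,0,0,0],[0,0,0,0,0,0,0]]]'
python3 -m handwheel '[[[0,0,0,0,0,-0.005,0],[0,0,0,0,0,-0.005,0],[0,0,0,0,0,-0.005,0],[0,0,0,0,0,-0.005,0],[0,0,0,0,0,0,0],[0,0,0,0,0,0,0],[0,0,0,0,0,0,0]]]'
python3 m.py t2
```

```text
time_s: 7.8
tcp_pos: [0.5841, 0.2177, 0.0516]
ee_rot: [[-1.0, 0.019, -0.001], [0.019, 1.0, -0.0], [0.001, -0.0, -1.0]]
wrist_force: [-0.1, 0.4, -0.4]
gripper_width: 0.596
gripper_force: 0.0
time_s: 8.4
tcp_pos: [0.585, 0.217, 0.0514]
ee_rot: [[-1.0, 0.019, -0.0], [0.019, 1.0, -0.001], [0.0, -0.001, -1.0]]
wrist_force: [0.6, -3.5, 0.2]
gripper_width: 0.36
gripper_force: 30.0
time_s: 9.1
tcp_pos: [0.5846, 0.2176, 0.0711]
ee_rot: [[-1.0, 0.02, -0.001], [0.02, 1.0, -0.0], [0.001, -0.0, -1.0]]
wrist_force: [-0.4, 0.3, -9.6]
gripper_width: 0.362
gripper_force: 30.0
F [-0.15 -0.2  -9.41] M [-0.028 -0.026 -0.015] sd [0.037 0.037 0.026] tcp [0.585  0.2177 0.0714] w 0.3565538230943683 9.5
rows 165.0 261.0 n 74 x 0.012 0.059 slope deg (near end down +) 4.39 z tool at grip x=0 -0.0213 y at0 0.0004
cap [227, 89, 101, 92, 7256] far ([31, 72, 17, 17, 137], [368.7, 302.9])
```

Now the moment is near zero (balance within about 3 mm of the grip) and the arrestor hangs level. Raise it to about 8 cm and let it hang.

```bash
python3 -m handwheel '[[[0,0,0,0,0,-0.005,0],[0,0,0,0,0,-0.01,0],[0,0,0,0,0,-0.015,0],[0,0,0,0,0,-0.015,0],[0,0,0,0,0,-0.01,0],[0,0,0,0,0,-0.005,0],[0,0,0,0,0,0,0],[0,0,0,0,0,0,0],[0,0,0,0,0,0,0],[0,0,0,0,0,0,0]]]'
python3 -m handwheel '[[[0,0,0,0,0,0,0],[0,0,0,0,0,0,0],[0,0,0,0,0,0,0],[0,0,0,0,0,0,0],[0,0,0,0,0,0,0],[0,0,0,0,0,0,0],[0,0,0,0,0,0,0]]]'
python3 m.py t3
python3 - <<'E'
from h import *
for d in(-.086,.086):
  for z in (.07,.15):print(d,z,proj("scene",(.595+d,.2175,z)))
im=cams.capture("side");a=cv2.resize(im[100:300,180:400][...,::-1],None,fx=2,fy=2)
b=cv2.resize(cv2.imread("pics/t3.png")[170:330,320:440],None,fx=2.5,fy=2.5);cv2.imwrite("pics/c5.png",np.hstack([a,b]))
E
```

```text
time_s: 10.55
tcp_pos: [0.5846, 0.2175, 0.1306]
ee_rot: [[-1.0, 0.019, -0.001], [0.019, 1.0, -0.001], [0.001, -0.001, -1.0]]
wrist_force: [0.6, 0.1, -9.3]
gripper_width: 0.36
gripper_force: 30.0
time_s: 11.25
tcp_pos: [0.585, 0.2177, 0.1315]
ee_rot: [[-1.0, 0.019, 0.0], [0.019, 1.0, -0.0], [-0.0, -0.0, -1.0]]
wrist_force: [-0.3, 0.2, -9.6]
gripper_width: 0.358
gripper_force: 30.0
F [-0.17 -0.2  -9.19] M [-0.026  0.012 -0.004] sd [0.03  0.021 0.026] tcp [0.585  0.2178 0.1315] w 0.3609934448173696 11.65
rows 165.0 261.0 n 80 x 0.012 0.059 slope deg (near end down +) 0.57 z tool at grip x=0 -0.0199 y at0 0.0004
cap [226, 89, 102, 88, 7250] far ([35, 58, 17, 18, 144], [372.5, 289.5])
-0.086 0.07 [380.33887401 253.1550164 ]
-0.086 0.15 [385.32462227 235.12204943]
0.086 0.07 [370.18219886 303.87572434]
0.086 0.15 [375.11177845 286.70892749]
```

View pics/c5.png

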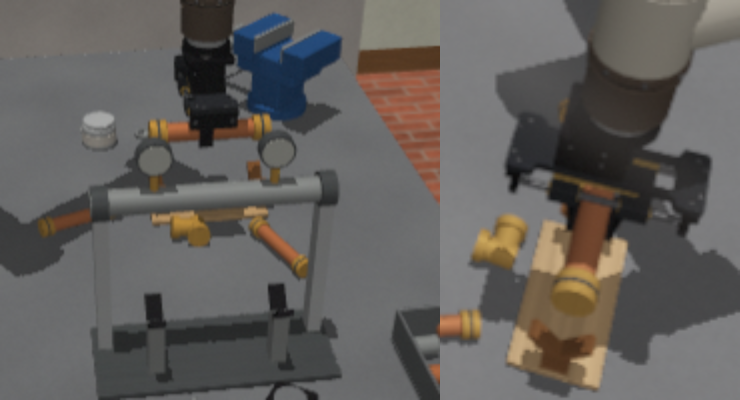

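It hangs level: the far cap rose 17.3 px against 17.2 px predicted, the moment is about 0, and the side view shows the tube parallel to the header. Now up and over the header to the right side of the stand.

```bash
python3 -m handwheel '[[[0,0,0,0,0,-0.008,0],[0,0,0,0,-0.005,-0.016,0],[0,0,0,0,-0.01,-0.024,0],[0,0,0,0,-0.012,-0.03,0],[0,0,0,0,-0.012,-0.035,0],[0,0,0,0,-0.012,-0.035,0],[0,0,0,0,-0.012,-0.035,0],[0,0,0,0,-0.012,-0.035,0],[0,0,0,0,-0.012,-0.03,0],[0,0,0,0,-0.015,-0.024,0],[0,0,0,0,-0.02,-0.016,0],[0,0,0,0,-0.02,-0.01,0]]]'
python3 -m handwheel '[[[0,0,0,0.002,-0.025,0,0],[0,0,0,0.004,-0.025,0,0],[0,0,0,0.005,-0.025,0,0],[0,0,0,0.005,-0.025,0,0],[0,0,0,0.005,-0.025,0,0],[0,0,0,0.005,-0.025,0,0],[0,0,0,0.005,-0.025,0,0],[0,0,0,0.005,-0.025,0,0],[0,0,0,0.005,-0.025,0,0],[0,0,0,0.005,-0.025,0,0],[0,0,0,0.004,-0.025,0,0],[0,0,0,0.002,-0.025,0,0]]]'
python3 -m handwheel '[[[0,0,0,0,-0.022,0,0],[0,0,0,0,-0.022,0,0],[0,0,0,0,-0.022,0,0],[0,0,0,0,-0.022,0,0],[0,0,0,0,-0.015,0,0],[0,0,0,0,-0.01,0,0],[0,0,0,0,-0.005,0,0],[0,0,0,0,0,0,0],[0,0,0,0,0,0,0]]]'
python3 m.py t4; python3 -c "
from h import *;print(r.sense()['joints'])"
```

```text
time_s: 12.95
tcp_pos: [0.582, 0.075, 0.4321]
ee_rot: [[-1.0, 0.019, 0.003], [0.019, 1.0, 0.001], [-0.003, 0.001, -1.0]]
wrist_force: [-0.5, 0.0, -9.3]
gripper_width: 0.362
gripper_force: 30.0
time_s: 14.15
tcp_pos: [0.5234, -0.224, 0.4303]
ee_rot: [[-1.0, 0.019, 0.001], [0.019, 1.0, 0.0], [-0.001, 0.0, -1.0]]
wrist_force: [0.7, 0.4, -9.3]
gripper_width: 0.36
gripper_force: 30.0
time_s: 15.05
tcp_pos: [0.5223, -0.3405, 0.4295]
ee_rot: [[-1.0, 0.019, 0.0], [0.019, 1.0, 0.0], [-0.0, 0.0, -1.0]]
wrist_force: [0.5, 0.0, -8.6]
gripper_width: 0.359
gripper_force: 30.0
F [-0.19 -0.1  -9.06] M [-0.016  0.006  0.004] sd [0.014 0.016 0.016] tcp [ 0.5223 -0.3409  0.4296] w 0.35745846047669155 15.45
rows 168.0 248.0 n 59 x 0.016 0.057 slope deg (near end down +) -0.32 z tool at grip x=0 -0.0161 y at0 0.0006
[-1.82962141e+01  1.89058862e+01  2.44804320e+01 -2.97264292e-04
 -9.55681733e+01 -7.27957113e+01]Traceback (most recent call last):
  File "m.py", line 9, in <module>
    pitch(s,im);print("cap",capw(im),"far",farcap(sc)[-1])
                                           ~~~~~~~~~~^^^^
IndexError: list index out of range
```

```bash
python3 -m handwheel '[[[-0.3,0,0,0,0,0,0],[-0.5,0,0,0,0,0,0]]]' && python3 -m handwheel '[[[-0.75,0,0,0,0,0,0],[-0.75,0,0,0,0,0,0],[-0.75,0,0,0,0,0,0],[-0.75,0,0,0,0,0,0],[-0.75,0,0,0,0,0,0],[-0.75,0,0,0,0,0,0],[-0.75,0,0,0,0,0,0],[-0.75,0,0,0,0,0,0],[-0.4,0,0,0,0,0,0],[-0.2,0,0,0,0,0,0],[0,0,0,0,0,0,0],[0,0,0,0,0,0,0]]]'
cat > g.py <<'E'
from h import *
np.set_printoptions(precision=4,suppress=True)
s=r.sense();R=np.array(s["ee_rot"]);p=np.array(s["tcp_pos"])
g=p-R[:,2]*.0187
cen=g-R[:,0]*.0105          # arrestor middle: grip is 10.5 mm to tool +x of it
T=np.array([.533,-.181,.120])
print("joints",np.round(s["joints"],1),"tilt",np.degrees(np.arctan2(R[1,2],-R[2,2])),"x axis",R[:,0])
print("centre",cen,"to target world",T-cen,"tool",R.T@(T-cen),"F",s["wrist_force"],"t",s["time_s"],"gw",s["gripper_width"])
E
python3 g.py
```

```text
time_s: 15.7
tcp_pos: [0.5222, -0.3404, 0.4298]
ee_rot: [[-1.0, 0.018, 0.002], [0.018, 0.996, 0.085], [-0.0, 0.085, -0.996]]
wrist_force: [-0.2, -0.4, -8.7]
gripper_width: 0.36
gripper_force: 30.0
time_s: 16.9
tcp_pos: [0.5223, -0.3414, 0.4298]
ee_rot: [[-1.0, 0.014, 0.014], [0.02, 0.716, 0.698], [-0.0, 0.698, -0.716]]
wrist_force: [-0.1, 0.5, -9.1]
gripper_width: 0.36
gripper_force: 30.0
joints [ -38.4   33.8   51.4  -45.  -128.2  -75. ] tilt 44.25773363945969 x axis [-0.9998  0.0197 -0.0004]
centre [ 0.5325 -0.3546  0.4432] to target world [ 0.0005  0.1736 -0.3232] tool [ 0.0031 -0.1013  0.3526] F [-0.0533  0.5397 -9.1244] t 16.9 gw 0.35988128125710617
```

```bash
python3 -m handwheel '[[[0,0,0,0,-0.008,0,0],[0,0,0,0,-0.016,0,0],[0,0,0,0,-0.022,0,0],[0,0,0,0.001,-0.022,0,0],[0,0,0,0.001,-0.018,0,0],[0,0,0,0.001,-0.01,0,0],[0,0,0,0,-0.005,0,0],[0,0,0,0,0,0,0],[0,0,0,0,0,0,0]]]' && python3 g.py && python3 -m handwheel '[[[0,0,0,0,0,0.01,0],[0,0,0,0,0,0.018,0],[0,0,0,0,0,0.025,0],[0,0,0,0,0,0.025,0],[0,0,0,0,0,0.025,0],[0,0,0,0,0,0.025,0],[0,0,0,0,0,0.02,0],[0,0,0,0,0,0.015,0],[0,0,0,0,0,0.01,0],[0,0,0,0,0,0,0]]]'; python3 g.py
```

```text
time_s: 17.8
tcp_pos: [0.518, -0.413, 0.3597]
ee_rot: [[-1.0, 0.012, 0.014], [0.019, 0.715, 0.699], [-0.001, 0.699, -0.715]]
wrist_force: [-1.1, 0.1, -8.4]
gripper_width: 0.357
gripper_force: 30.0
joints [ -42.2   40.5   53.1  -41.4 -127.1  -67.3] tilt 44.33895078016726 x axis [-0.9998  0.0188 -0.0015]
centre [ 0.5282 -0.4263  0.3731] to target world [ 0.0048  0.2453 -0.2531] tool [ 0.0002 -0.0014  0.3525] F [-1.1097  0.0702 -8.3672] t 17.8 gw 0.3570066169070864
time_s: 18.8
tcp_pos: [0.5203, -0.2909, 0.2356]
ee_rot: [[-1.0, 0.013, 0.013], [0.018, 0.714, 0.7], [-0.0, 0.7, -0.714]]
wrist_force: [0.1, -0.8, -9.6]
gripper_width: 0.359
gripper_force: 30.0
joints [ -34.2   33.9   23.   -37.1 -103.9  -57.8] tilt 44.40598780929225 x axis [-0.9998  0.018  -0.0005]
centre [ 0.5306 -0.3042  0.2489] to target world [ 0.0024  0.1232 -0.1289] tool [-0.0001 -0.0022  0.1783] F [ 0.0774 -0.8114 -9.6208] t 18.8 gw 0.35887847467625084
```

```bash
python3 -m handwheel '[[[0,0,0,0,0,0.01,0],[0,0,0,0,-0.002,0.018,0],[0,0,0,0,0,0.024,0],[0,0,0,0,0,0.024,0],[0,0,0,0,0,0.018,0],[0,0,0,0,0,0.01,0],[0,0,0,0,0,0,0],[0,0,0,0,0,0,0]]]'; python3 g.py; python3 - <<'E'
from h import *
import pickle
s=r.sense();im=cams.capture("wrist");pickle.dump((s,im),open("w6.pkl","wb"))
sd=cams.capture("side");sc=cams.capture("scene");cv2.imwrite("pics/side6.png",sd[...,::-1]);cv2.imwrite("pics/scene6.png",sc[...,::-1])
a=cv2.resize(im[:270,100:450][...,::-1],(700,540))
cv2.imwrite("pics/c6.png",a)
E
```

```text
time_s: 19.6
tcp_pos: [0.522, -0.2219, 0.1602]
ee_rot: [[-1.0, 0.013, 0.015], [0.019, 0.716, 0.698], [-0.002, 0.698, -0.716]]
wrist_force: [-0.2, -0.7, -8.2]
gripper_width: 0.361
gripper_force: 30.0
joints [-29.4  33.6  11.2 -38.  -91.8 -54.5] tilt 44.286166816303776 x axis [-0.9998  0.0194 -0.0016]
centre [ 0.5323 -0.2351  0.1736] to target world [ 0.0007  0.0541 -0.0536] tool [0.0004 0.0013 0.0762] F [-0.2202 -0.6996 -8.2365] t 19.6 gw 0.361335777041373
```

View pics/c6.png

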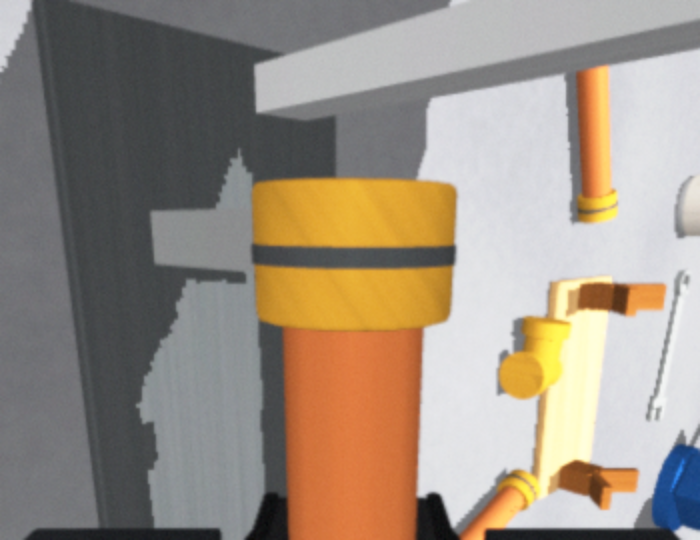

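The near cap hides the saddle; its grey post runs at crop rows ~212–268, columns 152–250, and the cap band is at row ~255. I'll check these against predicted projections.

```bash
python3 - <<'E'
from h import *
import pickle
s,im=pickle.load(open("w6.pkl","rb"));R=np.array(s["ee_rot"]);p=np.array(s["tcp_pos"])
c=lambda P:((proj("wrist",P,s)-[100,0])*2).round(1)
u=np.array([-.9997,.0233,0])
S=np.array([.533,-.181,0])+.086*u
for z in(.01,.04,.06):print("post",z,c(S+[0,0,z]))
# measured: cap front/back edges on the visible top line of cap (toward camera)
g=p-R[:,2]*.0187
for d in(.072,.086,.1):
    q=g+R[:,0]*(d-.0105); print("cap",d,c(q-R[:,2]*.022))
E
```

```text
post 0.01 [184.5 240.2]
post 0.04 [221.5 241.5]
post 0.06 [249.4 242.4]
cap 0.072 [348.6 337. ]
cap 0.086 [348.5 262.4]
cap 0.1 [348.5 182.2]
```

```bash
python3 -m handwheel '[[[0,0,0,-0.001,0.004,0.006,0],[0,0,0,0,0,0.012,0],[0,0,0,0,0,0.015,0],[0,0,0,0,0,0.015,0],[0,0,0,0,0,0.012,0],[0,0,0,0,0,0.008,0],[0,0,0,0,0,0.004,0],[0,0,0,0,0,0,0],[0,0,0,0,0,0,0]]]'; python3 g.py; python3 -c "
from h import *;print(r.sense()['moment'])"
```

```text
time_s: 20.65
tcp_pos: [0.5239, -0.1681, 0.1111]
ee_rot: [[-1.0, 0.013, 0.014], [0.019, 0.715, 0.699], [-0.001, 0.699, -0.715]]
wrist_force: [0.6, -0.0, -8.7]
gripper_width: 0.357
gripper_force: 30.0
joints [-25.4  34.2   4.5 -39.9 -84.  -52.8] tilt 44.35080988879907 x axis [-0.9998  0.0193 -0.0009]
centre [ 0.5341 -0.1814  0.1245] to target world [-0.0011  0.0004 -0.0045] tool [ 0.0011 -0.0029  0.0035] F [ 0.5786 -0.011  -8.6877] t 20.65 gw 0.3567310123348645
[-3.35761141  0.04568232  0.02100661]
```

The arrestor is 4.5 mm straight above the target and carries only its own weight. Lower it vertically in small steps.

```bash
python3 -m handwheel '[[[0,0,0,0,-0.0007,0.0007,0],[0,0,0,0,-0.0007,0.0007,0],[0,0,0,0,-0.0007,0.0007,0],[0,0,0,0,0,0,0],[0,0,0,0,0,0,0]]]'; python3 g.py|tail -1;  python3 -m handwheel '[[[0,0,0,0,-0.0007,0.0007,0],[0,0,0,0,0,0,0],[0,0,0,0,0,0,0]]]'; python3 g.py|tail -1
```

```text
time_s: 21.15
tcp_pos: [0.5237, -0.1683, 0.1082]
ee_rot: [[-1.0, 0.013, 0.014], [0.019, 0.715, 0.699], [-0.001, 0.699, -0.715]]
wrist_force: [-0.4, -2.0, -7.6]
gripper_width: 0.359
gripper_force: 30.0
centre [ 0.5339 -0.1815  0.1215] to target world [-0.0009  0.0005 -0.0015] tool [ 0.0009 -0.0007  0.0015] F [-0.3889 -2.0498 -7.5756] t 21.15 gw 0.35936192631469577
time_s: 21.45
tcp_pos: [0.5238, -0.1685, 0.1078]
ee_rot: [[-1.0, 0.013, 0.014], [0.019, 0.715, 0.699], [-0.001, 0.699, -0.715]]
wrist_force: [-1.6, -4.6, -1.2]
gripper_width: 0.36
gripper_force: 30.0
centre [ 0.534  -0.1818  0.1212] to target world [-0.001   0.0008 -0.0012] tool [ 0.001  -0.0003  0.0014] F [-1.6093 -4.6336 -1.2001] t 21.45 gw 0.35981040064034747
```

```bash
python3 -m handwheel '[[[0,0,0,0,-0.001,-0.0003,0],[0,0,0,0,0,0,0],[0,0,0,0,0,0,0]]]'; python3 g.py|tail -1;  python3 -m handwheel '[[[0,0,0,0,-0.0007,0.0004,0],[0,0,0,0,0,0,0],[0,0,0,0,0,0,0]]]'; python3 g.py|tail -1
python3 - <<'E'
from h import *
a=cams.capture("side")[150:310,200:380][...,::-1];b=cams.capture("scene")[120:300,190:310][...,::-1]
cv2.imwrite("pics/c7.png",np.hstack([cv2.resize(a,(500,444)),cv2.resize(b,(296,444))]))
E
```

```text
time_s: 21.75
tcp_pos: [0.5239, -0.1693, 0.1071]
ee_rot: [[-1.0, 0.013, 0.014], [0.019, 0.715, 0.699], [-0.001, 0.699, -0.715]]
wrist_force: [-1.1, -5.5, -0.1]
gripper_width: 0.359
gripper_force: 30.0
centre [ 0.5341 -0.1825  0.1204] to target world [-0.0011  0.0015 -0.0004] tool [0.0011 0.0008 0.0014] F [-1.088  -5.4573 -0.077 ] t 21.75 gw 0.35853088736653654
time_s: 22.05
tcp_pos: [0.5239, -0.1695, 0.1067]
ee_rot: [[-1.0, 0.012, 0.014], [0.019, 0.715, 0.699], [-0.002, 0.699, -0.715]]
wrist_force: [-0.7, -5.7, 1.3]
gripper_width: 0.361
gripper_force: 30.0
centre [ 0.5342 -0.1828  0.1201] to target world [-0.0012  0.0018 -0.0001] tool [0.0012 0.0012 0.0013] F [-0.6821 -5.7394  1.3307] t 22.05 gw 0.36145607356133685
```

View pics/c7.png

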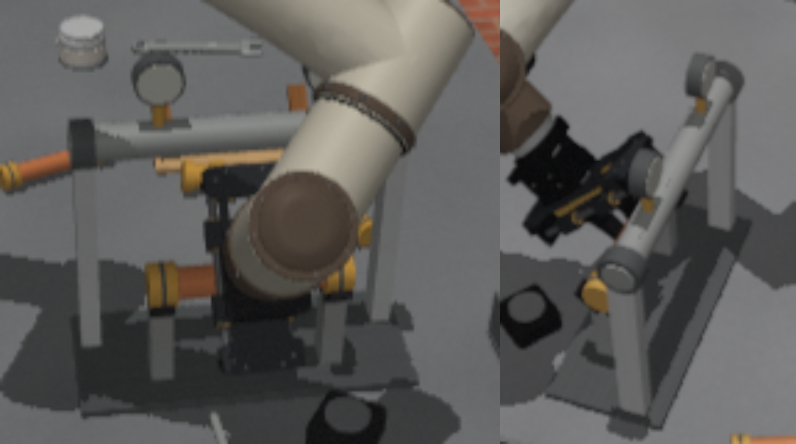

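Both caps sit over their saddle posts at z = 0.120 with the weight taken, pressing slightly on the left V face. I'll ease it right by another millimetre or so, then check.

```bash
python3 -m handwheel '[[[0,0,0,0,-0.001,-0.0005,0],[0,0,0,0,0,0,0],[0,0,0,0,0,0,0]]]'; python3 g.py|tail -1;  python3 -m handwheel '[[[0,0,0,0,-0.001,-0.0003,0],[0,0,0,0,0,0,0],[0,0,0,0,0,0,0]]]'; python3 g.py|tail -1
```

```text
time_s: 22.45
tcp_pos: [0.5239, -0.1695, 0.1067]
ee_rot: [[-1.0, 0.012, 0.014], [0.018, 0.714, 0.7], [-0.002, 0.7, -0.714]]
wrist_force: [0.9, -3.1, 5.3]
gripper_width: 0.36
gripper_force: 30.0
centre [ 0.5341 -0.1828  0.1201] to target world [-0.0011  0.0018 -0.0001] tool [0.0012 0.0012 0.0013] F [ 0.9104 -3.0675  5.3113] t 22.45 gw 0.3599931306469223
time_s: 22.75
tcp_pos: [0.5239, -0.1696, 0.1067]
ee_rot: [[-1.0, 0.012, 0.014], [0.018, 0.712, 0.702], [-0.002, 0.702, -0.712]]
wrist_force: [-0.1, 0.5, 7.6]
gripper_width: 0.361
gripper_force: 30.0
centre [ 0.5341 -0.1829  0.1201] to target world [-0.0011  0.0019 -0.0001] tool [0.0011 0.0013 0.0013] F [-0.1424  0.4842  7.5752] t 22.75 gw 0.36091560518846016
```

It is firmly seated in both V faces and no longer moves. Relax, release and back out along the fingers.

```bash
python3 -m handwheel '[[[0,0,0,0,0.0008,-0.0004,0],[0,0,0,0,0,0,0],[0,0,0,0,0,0,0.07],[0,0,0,0,0,0,0.07],[0,0,0,0,0,0,0.07],[0,0,0,0,0,0,0.07],[0,0,0,0,0,0,0.07],[0,0,0,0,0,0,0.07],[0,0,0,0,0,0,0.07]]]'; python3 g.py | tail -1; python3 -m handwheel '[[[0,0,0,0,0,-0.006,0.07],[0,0,0,0,0,-0.012,0.07],[0,0,0,0,0,-0.02,0.07],[0,0,0,0,0,-0.03,0.07],[0,0,0,0,0,-0.03,0.07],[0,0,0,0,0,-0.03,0.07],[0,0,0,0,0,-0.03,0.07],[0,0,0,0,0,-0.02,0.07],[0,0,0,0,0,-0.01,0.07],[0,0,0,0,0,0,0.07]]]'
python3 - <<'E'
from h import *
import pickle
s=r.sense();im=cams.capture("wrist");pickle.dump((s,im),open("w8.pkl","wb"))
a=cams.capture("side")[150:310,200:380][...,::-1]
cv2.imwrite("pics/c8.png",np.hstack([cv2.resize(im[:280,100:460][...,::-1],(450,350)),cv2.resize(a,(350,350))]))
R=np.array(s["ee_rot"]);u=np.array([-.9997,.0233,0]);C=np.array([.533,-.181,.12])
for d in(-.1,-.086,-.072,.072,.086,.1):print(d,proj("wrist",C+d*u,s).round(1))
E
```

```text
time_s: 23.65
tcp_pos: [0.5235, -0.1705, 0.1056]
ee_rot: [[-1.0, 0.014, 0.013], [0.019, 0.714, 0.7], [0.0, 0.7, -0.714]]
wrist_force: [0.5, 0.0, 1.9]
gripper_width: 0.792
gripper_force: 0.0
centre [ 0.5337 -0.1838  0.1189] to target world [-0.0007  0.0028  0.0011] tool [0.0008 0.0028 0.0012] F [0.5077 0.0124 1.8762] t 23.65 gw 0.7922050032197369
time_s: 24.65
tcp_pos: [0.521, -0.3034, 0.241]
ee_rot: [[-1.0, 0.013, 0.016], [0.021, 0.716, 0.698], [-0.002, 0.698, -0.716]]
wrist_force: [-0.4, -0.6, -0.2]
gripper_width: 0.807
gripper_force: 0.0
-0.1 [277.5 281.4]
-0.086 [277.5 270.9]
-0.072 [277.6 260.1]
0.072 [278.4 133.1]
0.086 [278.5 118.9]
0.1 [278.6 104.3]
```

View pics/c8.png

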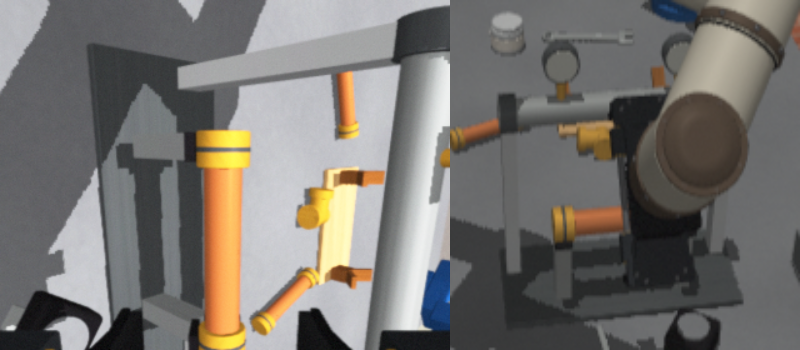

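The arrestor lies in both saddles: the near cap's band (row 148) lines up with its saddle (rows 133–160), nothing else has moved, and the gripper is clear. Handing in.

```bash
python3 -c "
from station import r
print(r.finish_job())"
```

```text
the job is handed in; nothing more can be done
None
```

The large arrestor was balanced, carried level and seated centred in the stand's two V-saddles, nothing else appeared moved, and the job was handed in at about 25 s with the gripper clear; the hand-in gave no verdict.

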